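# Clear the repair bench into the case and the drawer

### The arm

A 6-joint arm with a two-finger parallel gripper is mounted at the origin on the work surface. World frame = base frame: x ahead of the robot, y to its left, z up, the work surface at z = 0. Lengths are in m, angles in rad, forces in N, time in s.
With the tool pointing down it reaches from about 0.35 to 0.8 m from the base axis. Payload 7.3 kg.
Tool frame: the origin (TCP) lies between the finger pads; the fingertips stand 25 mm ahead of it and the grasp point (between the pads) lies 6 mm ahead of it (r.tip_extent is the distance from the TCP to the fingertips, in m); z points along the fingers, y is the line along which they close (so a half turn about z gives the same grasp; the last joint's range is limited). The gripper opens to 85 mm and grips with 20 to 120 N. Pads are 22 mm wide; open, the fingers measure 114 mm over their backs; the gripper's body (76 mm by 85 mm) begins 54 mm behind the grasp point. The pads swing forward as they close: fully open they stand 13 mm farther back than shut.
Start: joints at [-1.428, 0.342, 1.524, -0, 1.275, -0.146], TCP at [0.15, -0.503, 0.256] pointing down, gripper open.
Joint ranges: [-2.53, 2.53], [-0.77, 2.02], [0.04, 2.7], [-1, 4.14], [0.28, 2.66], [-3.11, 3.11]. Speed limits (rad/s): [2.57, 2.57, 3.14, 3.14, 3.14, 3.14].

### API

Orientations are given as a unit quaternion [x, y, z, w].
In Python, from workcell import r, command_gripper, optics gives the robot as it stands. The module is installed in compiled form; this text tells all that it offers. Calls block until the motion is done:
- r.reach(position, orientation): joint-space move of the TCP to a pose.
- r.move_straight(position, orientation=None, speed=0.15, max_force=None): straight line of the TCP; orientation=None keeps the orientation; speed is the mean speed in m/s. With max_force (N) it stops when the force on the tool has changed by that much, and returns True; else False.
- r.movej(angles): joint-space move.
- command_gripper(opening, force=None): finger opening in m; force is the grip in N (None keeps the last); returns when the fingers have stopped.
- r.hold(seconds).
- r.solve_ik(position, orientation): joint angles nearest the present ones, or None.
- r.read_state(): the state.
- optics.get_image(name): name is "side" or "top"; returns (picture, depth): 420x560x3 uint8, red, green, blue; 420x560 float32, m along the optical axis (not along the pixel's ray), 0 where there is no reading.
- optics.camera_model(name): a dict with "K" (3x3 intrinsics, pixels), "k1" (the pictures are not rectified: a ray, as slopes to the right and down, at radius r is drawn at 1 + k1 r^2 times it, then the intrinsics apply), "R" (3x3) and "t" (3): a world point X has camera coordinates R X + t. Camera axes: x right, y down, z forward; pixel columns grow to the right and rows downward; lengths in m; the calibration is good to about 2 mm. A picture is of the moment at which its call begins. camera_model takes no time and is no camera call.
A pose or a line that the arm cannot do raises r.PlanningError and nothing moves.
- r.finish_job(): hands the job in; it is judged then, once.
The state is a dict: "time_s": time; "joint_positions": joint angles; "dq": joint speeds; "tau": joint torques, N m; "eef_pos": TCP position; "eef_rot": TCP orientation; "contact_force": force on the tool from outside, world axes, zero at the start; "torque": the same for the moment, N m; "grip_width": finger opening in m; "grip_force": force on a finger pad.
Only numpy, scipy, OpenCV 4.12 (cv2) and the standard library are available. Lean on these libraries where they do the work, as an engineer would, in place of code of your own. Each camera call takes 0.05 s, during which the arm holds its last target. There are 200 camera calls.

### The job

Clear the bench after the repair session: put every yellow pocket multimeter into the blue carry case, lying flat, and every black power adapter into the top drawer of the grey and red parts cabinet, which you pull open by its handle. The case is latched: swing its latch lever clear, then open the lid well up; once the meters are all inside, close the lid fully and swing the latch lever back over it, and leave the drawer pushed fully home. Leave the other things on the bench where they are.

Things in the scene. Friction and masses are not known exactly. Their poses are not given: they have to be found in the camera images.
- meter0: Yellow pocket multimeter with grey screen and black dial, a box 100 long (x) by 54 wide (y) by 28 high (z) mm, about 0.18 kg; lies on the bench. Origin: centre of its underside; z up out of the screen side. May be absent.
- meter1: Yellow pocket multimeter with grey screen and black dial, a box 100 long (x) by 54 wide (y) by 28 high (z) mm, about 0.18 kg; lies on the bench. Origin: centre of its underside; z up out of the screen side. May be absent.
- adapter0: Black power adapter, a box 84 long (x) by 44 wide (y) by 30 high (z) mm with a grey patch on top, about 0.2 kg; lies on the bench. Origin: centre of its underside; z up. May be absent.
- adapter1: Black power adapter, a box 84 long (x) by 44 wide (y) by 30 high (z) mm with a grey patch on top, about 0.2 kg; lies on the bench. Origin: centre of its underside; z up. May be absent.
- adapter2: Black power adapter, a box 84 long (x) by 44 wide (y) by 30 high (z) mm with a grey patch on top, about 0.2 kg; lies on the bench. Origin: centre of its underside; z up. May be absent.
- cab: Grey steel parts cabinet, fixed, 240 deep (x) by 290 wide (y) by 150 high (z) mm, with two red drawer fronts one above the other; only the top drawer is used. Origin: centre of its underside. Its front faces its own -x (towards the robot), so drawers slide out along its -x.
- cab_drawer0 (a joint): Top drawer: travel out of the cabinet in m, 0 fully shut, 0.165 fully out. Slides with about 1 N of friction, no spring, and stays where left.
- cab_drawer0_handle (a point): Middle of the top drawer's bar handle: a horizontal steel bar 11 mm thick, 120 mm long along the cabinet's y, standing 35 mm (centre) off the drawer front, its centre 38 mm below the cabinet's top. It moves with the drawer.
- drawer_floor (a point): Centre of the top drawer's inner floor (85 mm above the bench); moves with the drawer. The inside measures 195 (x) by 248 (y) mm, from -97 to +97 along x, and its side walls stand 43 mm above the floor, the front about 53 mm. With the drawer out by d m, only the part of it with x (in the cabinet's axes, from this point) below about -0.10 + d is in the open; the rest is under the cabinet's top.
- case: Blue open-topped carry case, fixed, 180 deep (x) by 220 wide (y) by 50 high (z) mm, walls and floor 5 mm. Origin: centre of its underside. Its front faces its own -x (towards the robot).
- case_in (a point): Centre of the case's inner floor, 5 mm above the bench; the inside measures 170 (x) by 210 (y) mm.
- lid (a joint): Case lid angle in rad: 0 shut, opens upward about its rear edge to 1.9. Stiff hinge (0.2 N m): it stays where it is left at any angle. 8 mm thick, 180 by 220 mm. Open it to about 1.55 (upright) to leave room for a gripper. It cannot rise while the latch lever lies over it.
- lid_hinge (a point): On the lid's hinge line (30 mm to the +y side of its middle, level with the handle), which runs along the case's y at its rear (+x) top edge, 50 mm above the bench.
- lid_handle (a point): Middle of the lid's black bar handle: 11 mm thick, 70 mm long along the case's y, 30 mm to the +y side of the lid's middle, centre 35 mm off the lid's top face and 15 mm behind the lid's front edge. With the lid shut it lies 165 mm in front of and 43 mm above the hinge line; it swings with the lid.
- latch (a joint): Latch lever angle in rad: 0 points along the case's +x, over the lid's front edge (latched); it swings about an upright axis, anticlockwise seen from above, to 1.6, where it points along the case's +y in front of the lid (clear from 1.35). Stays where left; about 0.06 N m of friction. Starts between 0 and 0.12.
- latch_post (a point): Point on the latch lever's upright red post (14 mm diameter, 40 mm tall), 16 mm below its top and about 33 mm above the lid's top; 55 mm from the lever's axis. The flat steel lever below it is 6 mm thick and 18 mm wide.
- latch_hinge (a point): On the latch lever's upright axis, at the height of latch_post: 18 mm in front of the case's front, 90 mm to the case's -y side of its middle.
- spool: Bystander: aluminium wire spool, 54 mm diameter, 42 mm tall, standing among the meters and adapters; origin at its underside. Leave it.
- driver: Bystander: red-handled screwdriver, 200 mm long, lying nearest the robot; origin under its middle. Leave it.
- spray: Bystander: bottle with a green label, 44 mm diameter, 150 mm tall, at the back beside the case; origin at its underside. Leave it.

How it is judged:
On the way, in this order (a step that is already met when the one before it is completed fails the run):
1. the latch lever is swung clear of the lid, the lid still shut (value of joint latch above 1.35 rad and value of joint lid below 0.15 rad), for 0.2 s.
2. the lid is open (value of joint lid above 1 rad), for 0.2 s.
3. every meter lies flat in the case, the lid still open (x of meter0 in the frame of case_in between -0.085 and 0.085 m and y of meter0 in the frame of case_in between -0.105 and 0.105 m and z of meter0 in the frame of case_in between -0.01 and 0.036 m and angle between the z axis of each of meter0, meter1 and the z axis of case, either way round below 0.2 rad and x of meter1 in the frame of case_in between -0.085 and 0.085 m and y of meter1 in the frame of case_in between -0.105 and 0.105 m and z of meter1 in the frame of case_in between -0.01 and 0.036 m and value of joint lid above 0.8 rad), for 0.2 s.
4. the lid is shut over the meters (x of meter0 in the frame of case_in between -0.085 and 0.085 m and y of meter0 in the frame of case_in between -0.105 and 0.105 m and z of meter0 in the frame of case_in between -0.01 and 0.036 m and angle between the z axis of each of meter0, meter1 and the z axis of case, either way round below 0.2 rad and x of meter1 in the frame of case_in between -0.085 and 0.085 m and y of meter1 in the frame of case_in between -0.105 and 0.105 m and z of meter1 in the frame of case_in between -0.01 and 0.036 m and value of joint lid below 0.05 rad), for 0.2 s.
5. the latch lever is back over the shut lid (value of joint latch below 0.3 rad and value of joint lid below 0.05 rad), for 0.2 s.
At the end, for the whole second after the job is handed in: Every meter present is in the case, flat to within 0.2 rad; the lid is shut (below 0.05 rad) and the latch lever back over it (below 0.3 rad); every adapter present is inside the top drawer, which is shut to within 10 mm; all is at rest (all of step 5 and x of meter0 in the frame of case_in between -0.085 and 0.085 m and y of meter0 in the frame of case_in between -0.105 and 0.105 m and z of meter0 in the frame of case_in between -0.01 and 0.036 m and angle between the z axis of each of meter0, meter1 and the z axis of case, either way round below 0.2 rad and x of meter1 in the frame of case_in between -0.085 and 0.085 m and y of meter1 in the frame of case_in between -0.105 and 0.105 m and z of meter1 in the frame of case_in between -0.01 and 0.036 m and x of adapter0 in the frame of drawer_floor between -0.095 and 0.095 m and y of adapter0 in the frame of drawer_floor between -0.12 and 0.12 m and z of adapter0 in the frame of drawer_floor between -0.01 and 0.05 m and x of adapter1 in the frame of drawer_floor between -0.095 and 0.095 m and y of adapter1 in the frame of drawer_floor between -0.12 and 0.12 m and z of adapter1 in the frame of drawer_floor between -0.01 and 0.05 m and x of adapter2 in the frame of drawer_floor between -0.095 and 0.095 m and y of adapter2 in the frame of drawer_floor between -0.12 and 0.12 m and z of adapter2 in the frame of drawer_floor between -0.01 and 0.05 m and linear speed of each of meter0, meter1, adapter0, adapter1, adapter2 below 0.02 m/s and value of joint cab_drawer0 below 0.01 m); the robot touches nothing.
It fails at once if one of the bystanders (spool, screwdriver, bottle) is moved by more than 60 mm (distance of any of spool, driver, spray from where it was at the start of the episode above 0.06 m).
Of meter0, meter1 only 1 to 2 are there at a start; the rules pass over those that are not, and their reading is None.
Of adapter0, adapter1, adapter2 only 2 to 3 are there at a start; the rules pass over those that are not, and their reading is None.
At some moment in a run one of meter0, meter1, adapter0, adapter1, adapter2 may be knocked a few centimetres aside while the robot is not near it.
Once in a run the grip may slacken for a moment while it holds something.
It also fails if it takes over 210 s, if anything falls off the work surface, if the arm or the gripper's body presses on something with over 40 N, if the wrist force passes 120 N, or if a joint passes its speed limit or range.

## Working session

There is one attempt and no reset: what is moved stays moved. The work goes in short steps, each a Python script; the robot and the scene stay as the last script left them, time stands still between calls to the robot, and variables do not carry over. Pictures are saved under pics/ and viewed, at most 14 in all, crops included, and the job is handed in when it is done.

```bash
mkdir -p pics; cat > h.py <<'E'
import numpy as np, cv2
from workcell import r, command_gripper, optics
from scipy.spatial.transform import Rotation as Ro
def shot(cam,name=None):
    im,d=optics.get_image(cam)
    if name: cv2.imwrite('pics/%s.png'%name,im[:,:,::-1])
    return im,d
def cloud(cam,d):
    m=optics.camera_model(cam);K=np.array(m['K']);R=np.array(m['R']);t=np.array(m['t'])
    v,u=np.mgrid[:d.shape[0],:d.shape[1]]
    p=cv2.undistortPoints(np.stack([u.ravel(),v.ravel()],1).astype(float)[:,None],K,np.array([m['k1'],0,0,0.]))[:,0]
    P=np.c_[p,np.ones(len(p))]*d.reshape(-1,1)
    W=(P-t)@R
    W[d.ravel()==0]=np.nan
    return W.reshape(d.shape+(3,))
E
python3 - <<'E'
from h import *
for c in ('top','side'):
    im,d=shot(c,c+'0'); m=optics.camera_model(c); np.savez('/tmp/%s0.npz'%c,im=im,d=d)
    print(c,-np.array(m['R']).T@m['t'],m['k1'],np.array(m['R']).round(2).tolist())
print(r.read_state()['eef_rot'],r.tip_extent)
E
```

```text
top [ 0.34071776 -0.03492596  1.34719131] 0.006249806324396604 [[-0.03, -1.0, -0.01], [-0.99, 0.03, -0.16], [0.16, 0.0, -0.99]]
side [0.02139677 0.76350861 0.93919178] -0.07937759845763677 [[-0.84, -0.55, -0.01], [-0.36, 0.56, -0.75], [0.42, -0.62, -0.66]]
[ 9.89590370e-01  1.43911156e-01 -1.54212371e-05 -6.92375282e-04] 0.025
```

View pics/top0.png

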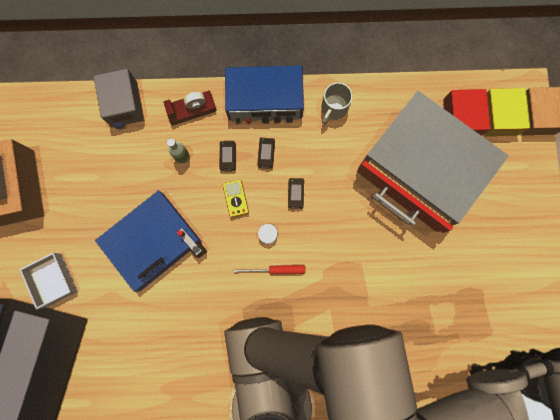

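View pics/side0.png

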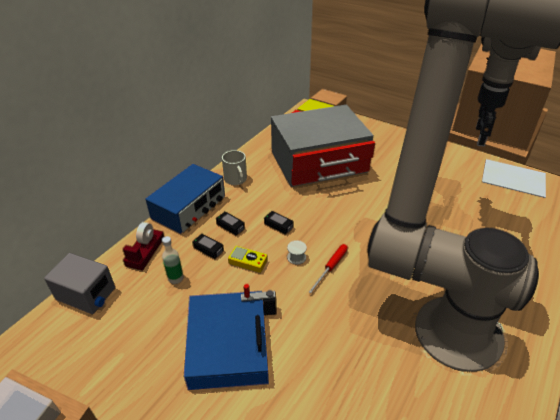

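The top view shows one meter (235,198), three adapters (228,155), (266,152) and (296,193), and the spool (268,234). The case is at (150,240) with its latch post at (183,235) and lid handle at (150,268). The cabinet is at (433,160) with its top handle at (397,207). The side view agrees. Next I'll measure the poses.

```bash
cat >> h.py <<'E'
def rect(W,mask):
    """min-area rectangle in world xy: centre, (long, short), long-axis yaw, median z"""
    P=W[mask]; P=P[np.isfinite(P[:,0])]
    (c,(a,b),_)=q=cv2.minAreaRect((P[:,:2]*1000).astype(np.float32))
    B=cv2.boxPoints(q)/1000; e=B[1]-B[0]; f=B[2]-B[1]
    if np.linalg.norm(f)>np.linalg.norm(e): e,f=f,e
    return np.array(c)/1000,(np.linalg.norm(e),np.linalg.norm(f)),np.arctan2(e[1],e[0]),np.median(P[:,2])
def comps(mask,mn=40):
    n,l,s,c=cv2.connectedComponentsWithStats(mask.astype(np.uint8))
    return [(l==i) for i in range(1,n) if s[i,4]>=mn]
def find(im,d):
    """meters and adapters in the top view bench area"""
    W=cloud('top',d); z=W[...,2]; hsv=cv2.cvtColor(im,cv2.COLOR_RGB2HSV)
    ok=(z>0.02)&(z<0.037)&(W[...,0]>.3)&(W[...,0]<.85)&(W[...,1]<.3)&(W[...,1]>-.3)
    return [(('meter' if ((hsv[m][:,1]>140)&(abs(hsv[m][:,0]-27.)<7)).mean()>.3 else 'adapter'),)+rect(W,m) for m in comps(ok,60)]
E
python3 - <<'E'
from h import *
f=np.load('/tmp/top0.npz');im,d=f['im'],f['d'];W=cloud('top',d)
np.set_printoptions(precision=4,suppress=True)
for o in find(im,d): print(o)
z=W[...,2]; v,u=np.mgrid[:420,:560]
def near(cu,cv_,s): return (abs(u-cu)<s)&(abs(v-cv_)<s)
print('case',rect(W,max(comps(near(150,240,62)&(z>.050)&(z<.066)),key=np.sum)))
print('cab',rect(W,max(comps(near(433,160,80)&(z>.142)&(z<.16)),key=np.sum)))
print('lidhandle', [(rect(W,m),m.sum()) for m in comps(near(150,268,25)&(z>.085)&(z<.11),5)])
hsv=cv2.cvtColor(im,cv2.COLOR_RGB2HSV)
red=((hsv[...,0]<8)|(hsv[...,0]>172))&(hsv[...,1]>140)
print('post', [(rect(W,m),W[m][:,2].max(),m.sum()) for m in comps(near(185,240,20)&(z>.085),3)],[(rect(W,m),m.sum()) for m in comps(near(185,240,20)&red,3)])
print('cabhandle',[(rect(W,m),m.sum()) for m in comps(near(397,207,30)&(z>.1)&(z<.125),5)])
print('spool',[(rect(W,m),m.sum()) for m in comps(near(268,234,15)&(z>.036),5)])
print('driver',[(rect(W,m),m.sum()) for m in comps(near(270,270,45)&(z>.008),5)])
print('spray',[(rect(W,m),m.sum()) for m in comps(near(178,150,20)&(z>.03),5)])
fs=np.load('/tmp/side0.npz');Ws=cloud('side',fs['d']);h2=cv2.cvtColor(fs['im'],cv2.COLOR_RGB2HSV)
print('side post',np.nanmedian(Ws[284:296,243:250][(h2[284:296,243:250,1]>150)],axis=0))
E
```

```text
('adapter', array([0.8393, 0.2187]), (np.float32(0.13885014), np.float32(0.049251664)), np.float32(-1.2721548), np.float64(0.030842930623222402))
('adapter', array([0.8024, 0.0026]), (np.float32(0.21874334), np.float32(0.01911011)), np.float32(1.5613099), np.float64(0.029171726504715906))
('adapter', array([0.7013, 0.0017]), (np.float32(0.08628142), np.float32(0.043900363)), np.float32(-0.09888077), np.float64(0.03127985912706971))
('adapter', array([0.6954, 0.1129]), (np.float32(0.08498493), np.float32(0.041457556)), np.float32(-0.017825104), np.float64(0.031139739448871117))
('meter', array([0.5713, 0.0919]), (np.float32(0.100957446), np.float32(0.05419629)), np.float32(0.21278818), np.float64(0.029895309033438386))
('adapter', array([ 0.5804, -0.0803]), (np.float32(0.086386085), np.float32(0.042736907)), np.float32(-0.034251418), np.float64(0.031158407855931478))
('adapter', array([ 0.3669, -0.0486]), (np.float32(0.09731351), np.float32(0.022072947)), np.float32(1.5446999), np.float64(0.02490849180527595))
case (array([0.4432, 0.323 ]), (np.float32(0.22059469), np.float32(0.213822
[... 836 characters left out ...]
992305286867)), np.int64(441))]
spool [((array([0.4665, 0.0026]), (np.float32(0.050346073), np.float32(0.050002616)), np.float32(-0.022845346), np.float64(0.043587943596207435)), np.int64(294))]
driver [((array([0.4637, 0.0027]), (np.float32(0.050111577), np.float32(0.044908512)), np.float32(1.5566053), np.float64(0.043446512043866105)), np.int64(279)), ((array([ 0.3699, -0.0014]), (np.float32(0.19816403), np.float32(0.026911763)), np.float32(1.5017296), np.float64(0.02315253698037674)), np.int64(394))]
spray [((array([0.6982, 0.2442]), (np.float32(0.04382038), np.float32(0.03718427)), np.float32(-0.99280566), np.float64(0.09969340916486753)), np.int64(334))]
side post [0.4679 0.2331 0.0948]
```

```bash
python3 - <<'E'
from h import *
f=np.load('/tmp/top0.npz');im,d=f['im'],f['d'];W=cloud('top',d)
z=W[...,2]; v,u=np.mgrid[:420,:560];hsv=cv2.cvtColor(im,cv2.COLOR_RGB2HSV)
def near(cu,cv_,s): return (abs(u-cu)<s)&(abs(v-cv_)<s)
def fr(P,c,t): return (P[...,:2]-c)@np.array([[np.cos(t),-np.sin(t)],[np.sin(t),np.cos(t)]])
m=near(150,240,62)&(z>.050)&(z<.066)&(hsv[...,0]>100)&(hsv[...,0]<130)&(hsv[...,1]>120)
m=cv2.morphologyEx(m.astype(np.uint8),cv2.MORPH_OPEN,np.ones((3,3)))>0
print('lid blue',rect(W,max(comps(m),key=np.sum)))
L=fr(W[m],np.array([.4562,.3321]),.66); print(np.percentile(L,[.5,2,98,99.5],axis=0))
c=np.array([.6479,-.4474]);t=.8727-np.pi/2
L=fr(W,c,t);s=near(397,207,40)
for lo,hi in((.1,.108),(.108,.114),(.114,.122),(.122,.135)):
    k=s&(z>lo)&(z<hi)&(L[...,0]<-.115)&(hsv[...,1]<110)
    if k.sum(): print(lo,k.sum(),np.percentile(L[k],[2,50,98],axis=0).round(4).tolist())
k=near(433,160,80)&(z>.142)&(z<.16); print('cabtop',np.percentile(L[k],[1,99],axis=0))
k=s&(hsv[...,1]>150)&(z>.1);print('redfront',np.percentile(L[k],[2,50,98],axis=0))
E
```

```text
lid blue (array([0.4557518 , 0.33177374]), (np.float32(0.21750809), np.float32(0.17656709)), np.float32(-0.9102519), np.float64(0.06041565809058003))
[[-0.08628687 -0.10664601]
 [-0.08149253 -0.1038    ]
 [ 0.08253339  0.10368815]
 [ 0.0852423   0.10695253]]
0.1 2 [[-0.1382, -0.057], [-0.1381, -0.0526], [-0.138, -0.0483]]
0.108 31 [[-0.1784, -0.0593], [-0.1756, -0.0255], [-0.1446, 0.0596]]
0.114 241 [[-0.1787, -0.0602], [-0.1717, -0.0016], [-0.1399, 0.0602]]
0.122 12 [[-0.1778, -0.0593], [-0.175, 0.0191], [-0.1189, 0.0992]]
cabtop [[-0.11287187 -0.14162922]
 [ 0.10999761  0.14201119]]
redfront [[-0.13929567 -0.09669901]
 [-0.13585746  0.00754564]
 [-0.12321595  0.12154037]]
```

```bash
cat >> h.py <<'E'
CC=np.array([.4558,.3319]);CY=.66          # case
BC=np.array([.6479,-.4474]);BY=.8727-np.pi/2 # cabinet
def w(c,yaw,x,y,z=None):
    p=c+np.array([np.cos(yaw)*x-np.sin(yaw)*y,np.sin(yaw)*x+np.cos(yaw)*y])
    return p if z is None else np.r_[p,z]
def down(a):
    return Ro.from_matrix(np.array([[-np.sin(a),np.cos(a),0],[np.cos(a),np.sin(a),0],[0,0,-1]]).T)
GP=.006
def pose(g,a): return np.array(g)+[0,0,GP],down(a).as_quat()   # g: wanted grasp point
def go(g,a): r.reach(*pose(g,a))
def lin(g,a,speed=.12,mf=None): p,q=pose(g,a); return r.move_straight(p,q,speed,mf)
def near_az(a,p):
    az=np.arctan2(p[1],p[0]); return az+(a-az+np.pi/2)%np.pi-np.pi/2
def st(tag=''):
    s=r.read_state();print(tag,'t%.1f'%s['time_s'],np.round(s['eef_pos'],4),'w%.4f F%.1f'%(s['grip_width'],s['grip_force']),np.round(s['contact_force'],1))
def post(l): return w(w(CC,CY,-.108,-.09),CY+l,.055,0)
def swing(l0,l1):
    for l in np.linspace(l0,l1,int(abs(l1-l0)/.12)+2)[1:]:
        lin(np.r_[post(l),.091],CY+l-np.pi/2,.08)
H0=np.arctan2(.043,.165);HR=np.hypot(.043,.165)
def hand(th): return w(CC,CY,.09-HR*np.cos(H0+th),.03,.05+HR*np.sin(H0+th))
E
python3 - <<'E'
from h import *
l=.05
a=CY+l-np.pi/2
command_gripper(.04,20)
go(np.r_[post(l),.2],a); st('above')
print(lin(np.r_[post(l),.091],a,.1,15)); command_gripper(0,25); st('grip')
swing(l,1.53); st('swung')
command_gripper(.035); lin(np.r_[post(1.53),.2],CY+1.53-np.pi/2,.15); st()
command_gripper(.026)
lid=hand(0); lin(np.r_[lid[:2],.2],CY)
shot('top','latch');st()
E
```

```text
above t3.4 [0.4677 0.2298 0.206 ] w0.0403 F0.0 [ 0.4 -1.1 -0.8]
False
grip t5.0 [0.4678 0.2305 0.0975] w0.0133 F25.0 [0.2 0.  3.4]
swung t8.5 [0.3953 0.2382 0.0974] w0.0132 F25.1 [ 4.8 -7.8  2.8]
 t9.7 [0.3932 0.2392 0.2053] w0.0350 F0.0 [-0.3  0.3  0. ]
 t10.8 [0.3782 0.3091 0.2059] w0.0259 F0.0 [-0.2 -0.2 -0.3]
```

View pics/latch.png

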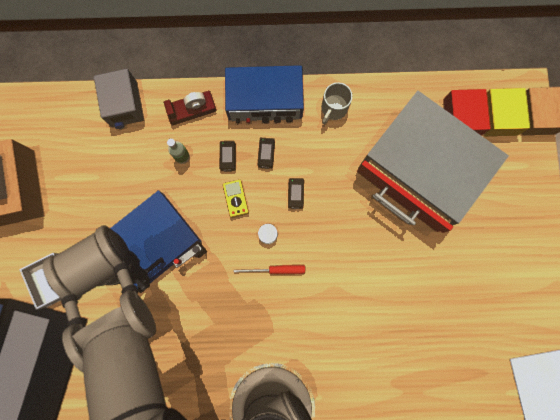

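The latch post is now at about (177,262), with the lever lying along the case front, clear of the lid. Next is the lid.

```bash
cat >> h.py <<'E'
def lidarc(t0,t1):
    for t in np.linspace(t0,t1,int(abs(t1-t0)/.12)+2)[1:]: lin(hand(t),CY,.1)
E
python3 - <<'E'
from h import *
print(lin(hand(0),CY,.1,15)); command_gripper(0,40); st('grip')
lidarc(0,.5); st('.5'); lidarc(.5,1.1); st('1.1'); lidarc(1.1,1.5); st('1.5')
command_gripper(.024); st('rel'); p=hand(1.5); lin(p+[0,0,.09],CY,.12)
st(); shot('side','lid'); im,d=shot('top')
for o in find(im,d): print(o[0],np.round(o[1],4),np.round(o[2],3),np.round(o[3:],3))
E
```

```text
False
grip t12.2 [0.3783 0.3097 0.0996] w0.0093 F39.0 [-1.9 -1.8  5. ]
.5 t13.8 [0.4086 0.3335 0.1729] w0.0096 F39.7 [-9.9 -6.7 10.4]
1.1 t15.7 [0.4803 0.3897 0.2239] w0.0091 F41.3 [-2.9  0.1  7.8]
1.5 t17.0 [0.5329 0.4308 0.2233] w0.0095 F42.1 [-2.4  4.4  2.4]
rel t17.3 [0.5334 0.4293 0.2233] w0.0240 F0.0 [-0.5  0.1  0.5]
 t18.2 [0.5329 0.4297 0.3126] w0.0242 F0.0 [ 0.8 -0.2 -0.1]
adapter [0.8373 0.217 ] [0.139 0.047] [-1.314  0.031]
adapter [0.8022 0.0025] [0.218 0.018] [1.562 0.03 ]
adapter [0.7018 0.0015] [0.087 0.044] [-0.094  0.031]
adapter [0.6954 0.1128] [0.084 0.041] [-0.01   0.032]
meter [0.5711 0.0916] [0.1   0.054] [0.213 0.03 ]
adapter [ 0.5801 -0.0803] [0.087 0.043] [-0.037  0.031]
adapter [ 0.3669 -0.0486] [0.097 0.022] [1.545 0.025]
```

View pics/lid.png

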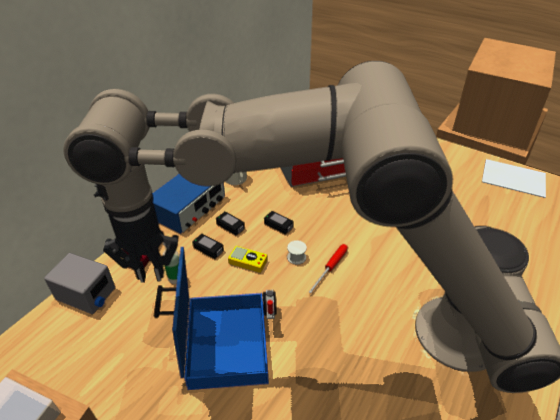

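The lid stands upright at (185,290) and the case is empty. Now the meter.

```bash
cat >> h.py <<'E'
def pick(p,yaw,width,cl=.02,zg=.024,a_near=None):
    """grasp a box lying on the bench across its short side; returns closing-axis yaw"""
    a=near_az(yaw+np.pi/2,p) if a_near is None else a_near+(yaw+np.pi/2-a_near+np.pi/2)%np.pi-np.pi/2
    command_gripper(width+cl,60); go(np.r_[p,.12],a)
    print('touch',lin(np.r_[p,zg],a,.12,20)); command_gripper(0,60); st('grip'); return a
E
python3 - <<'E'
from h import *
p=np.array([.5711,.0916]); a=pick(p,.213,.054); print(a)
lin(np.r_[p,.16],a,.15); st('lift')
ap=CY-np.pi/2; ap=a+(ap-a+np.pi/2)%np.pi-np.pi/2
q=w(CC,CY,-.02,0); go(np.r_[q,.2],ap); st('over')
print(lin(np.r_[q,.031],ap,.1,15)); st('down')
command_gripper(.075); lin(np.r_[q,.2],ap,.15)
go([.45,.05,.35],0.1); shot('top','meter'); im,d=shot('side','meter_s'); st()
E
```

```text
touch False
grip t21.5 [0.5719 0.0916 0.0313] w0.0526 F64.8 [-0.3  1.   5.1]
-1.3577963267948965
lift t22.6 [0.5705 0.0916 0.1649] w0.0524 F63.8 [-0.6 -0.9 -2.1]
over t23.6 [0.4406 0.3189 0.2056] w0.0528 F63.8 [ 0.  -0.7 -1.6]
False
down t25.5 [0.4403 0.3198 0.0375] w0.0527 F63.8 [ 0.1 -0.5 -1.3]
 t28.6 [0.45   0.0505 0.3554] w0.0751 F0.0 [-1.2  0.7 -0.2]
```

View pics/meter_s.png

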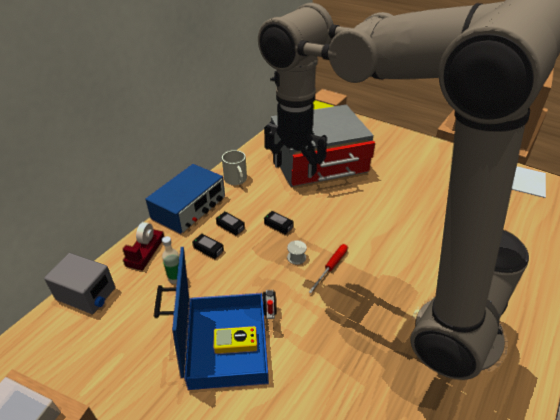

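The meter lies flat in the case at (236,340). I'll close the lid and swing the latch back.

```bash
python3 - <<'E'
from h import *
command_gripper(.026,40); p=hand(1.5); go(p+[0,0,.1],CY)
print(lin(p,CY,.1,12)); command_gripper(0,40); st('grip')
lidarc(1.5,.6); st('.6'); lidarc(.6,.08); print(lin(hand(-.02),CY,.04,25)); st('shut')
command_gripper(.026); lin(hand(0)+[0,0,.1],CY,.15)
l=1.53; a=CY+l-np.pi/2; command_gripper(.04,25); go(np.r_[post(l),.2],a)
print(lin(np.r_[post(l),.091],a,.1,15)); command_gripper(0,25); st('post')
swing(l,.03); st('swung'); command_gripper(.04); lin(np.r_[post(.03),.2],CY+.03-np.pi/2,.15)
go([.45,-.2,.3],-.4); im,d=shot('top','closed'); st()
W=cloud('top',d)
for o in find(im,d): print(o[0],np.round(o[1],4),np.round(o[2],3),np.round(o[3:],3))
z=W[...,2];v,u=np.mgrid[:420,:560];n=(abs(u-150)<62)&(abs(v-240)<62)
print('post',[rect(W,m) for m in comps(n&(u>165)&(z>.095)&(z<.13),3)], 'want',post(.0))
L=n&(z>.045)&(z<.09)&(im[...,2]>im[...,0]+30.);P=W[L]; print('lid plane',P.shape,np.linalg.lstsq(np.c_[P[:,:2],np.ones(len(P))],P[:,2],rcond=None)[0], np.median(P[:,2]))
E
```

```text
False
grip t32.0 [0.5334 0.4301 0.2246] w0.0098 F39.0 [0.6 1.  3.1]
.6 t34.7 [0.4203 0.342  0.1839] w0.0092 F40.8 [ 5.2 -2.6 -2.6]
True
shut t36.8 [0.3784 0.3096 0.0969] w0.0098 F43.2 [-1.5 -2.  10.1]
False
post t40.2 [0.394  0.2395 0.0974] w0.0132 F24.9 [-1.5 -0.9  3.3]
swung t43.7 [0.4706 0.2303 0.0977] w0.0135 F24.8 [8.6 5.6 0.4]
 t46.6 [ 0.4502 -0.1992  0.3056] w0.0402 F0.0 [-1.1  0.5 -1.1]
adapter [0.8373 0.2178] [0.139 0.048] [-1.303  0.031]
adapter [ 0.8011 -0.0235] [0.167 0.016] [-1.56  0.03]
adapter [0.7019 0.0015] [0.087 0.044] [-0.102  0.031]
adapter [0.6958 0.1128] [0.083 0.042] [-0.014  0.032]
adapter [ 0.5801 -0.0803] [0.086 0.043] [-0.032  0.031]
adapter [ 0.367  -0.0445] [0.094 0.022] [1.545 0.025]
post [(array([0.46840277, 0.23020828]), (np.float32(0.011993416), np.float32(0.011776234)), np.float32(-0.7103935), np.float64(0.10986234013751352))] want [0.46911093 0.22830551]
lid plane (4787, 3) [-0.00044539  0.0008415   0.06039876] 0.06050757653861183
```

View pics/closed.png

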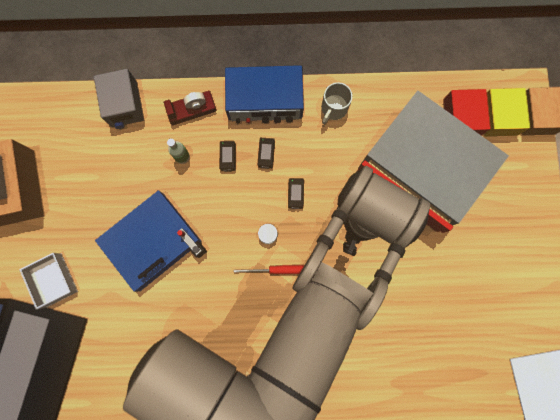

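The lid is flat and latched, with the post at (183,235). Now I'll open the drawer and pick the first adapter.

```bash
cat >> h.py <<'E'
HX=-.173
def handle(dd): return w(BC,BY,HX-dd,0,.115)
E
python3 - <<'E'
from h import *
command_gripper(.026,40); h=handle(0); go(h+[0,0,.09],BY); print(lin(h,BY,.1,12)); command_gripper(0,40); st('grip')
lin(handle(.158),BY,.1); st('pulled'); command_gripper(.026); lin(handle(.158)+[0,0,.12],BY,.15)
go([.40,.12,.35],.2)
im,d=shot('top','drawer'); st(); W=cloud('top',d)
for o in find(im,d): print(o[0],np.round(o[1],4),np.round(o[2],3),np.round(o[3:],3))
c,s=np.cos(BY),np.sin(BY); L=(W[...,:2]-BC)@np.array([[c,-s],[s,c]]); z=W[...,2]
k=(z>.08)&(z<.092)&(L[...,0]<-.1)&(L[...,0]>-.35)&(abs(L[...,1])<.14); print('floor',k.sum(),np.percentile(L[k],[2,98],axis=0),np.median(z[k]))
E
```

```text
False
grip t49.0 [ 0.5158 -0.3366  0.122 ] w0.0095 F39.1 [0.5 0.3 4.6]
pulled t50.7 [ 0.398  -0.2384  0.1221] w0.0094 F39.3 [ 11.9 -11.5  -7.3]
 t53.4 [0.4002 0.1192 0.3554] w0.0261 F0.0 [ 0.4 -0.5 -0.4]
adapter [0.8377 0.2179] [0.139 0.048] [-1.296  0.031]
adapter [0.8024 0.0025] [0.218 0.019] [1.569 0.029]
adapter [0.7135 0.1373] [0.086 0.044] [-0.013  0.031]
adapter [0.7016 0.0017] [0.086 0.044] [-0.106  0.032]
adapter [ 0.5806 -0.0803] [0.086 0.043] [-0.037  0.031]
adapter [ 0.3669 -0.0486] [0.097 0.022] [1.545 0.025]
floor 5585 [[-0.26256934 -0.12085635]
 [-0.10315104  0.11860282]] 0.08604086392005675
```

View pics/drawer.png

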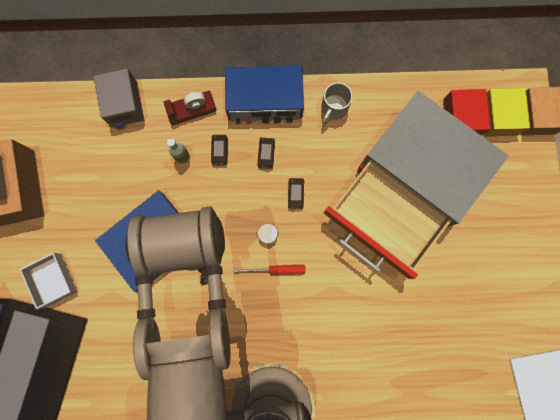

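The drawer is open about 0.158, with its floor around (390,210). One adapter has been knocked aside to (219,150). Now the adapters, re-measuring before each pick.

```bash
cat >> h.py <<'E'
def adapters():
    im,d=shot('top')
    return [o for o in find(im,d) if abs(o[2][0]-.084)<.008 and abs(o[2][1]-.044)<.008 and o[1][0]<.78]
def stow(o,y):
    p,yaw=o[1],o[3]; a=pick(p,yaw,.044)
    lin(np.r_[p,.2],a,.2); st('lift')
    if r.read_state()['grip_width']<.035: return False
    ap=a+(BY+np.pi/2-a+np.pi/2)%np.pi-np.pi/2
    q=w(BC,BY,-.20,y); go(np.r_[q,.21],ap); st('over')
    if r.read_state()['grip_width']<.035: return False
    print(lin(np.r_[q,.112],ap,.1,12)); st('down'); command_gripper(.056); lin(np.r_[q,.22],ap,.15)
    return True
E
python3 - <<'E'
from h import *
A=adapters(); o=min(A,key=lambda o:o[1][1]); print(len(A),o)
print(stow(o,-.075))
go([.40,.12,.35],.2); A=adapters(); o=min(A,key=lambda o:o[1][1]); print(len(A),o)
if len(A)==2:
    print(stow(o,.075))
    go([.40,.12,.35],.2); shot('top','two'); print(adapters()); st()
E
```

```text
3 ('adapter', array([ 0.58066248, -0.0803252 ]), (np.float32(0.08735566), np.float32(0.04263648)), np.float32(-0.03441362), np.float64(0.03115370505460993))
touch False
grip t56.5 [ 0.5815 -0.0806  0.0313] w0.0427 F63.1 [-1.2  0.6  5.8]
lift t57.5 [ 0.5799 -0.0801  0.2046] w0.0429 F62.1 [-0.4  0.  -2.4]
over t58.8 [ 0.4471 -0.3753  0.2158] w0.0431 F62.0 [ 0.1  0.3 -2.2]
False
down t59.9 [ 0.4468 -0.3766  0.1187] w0.0428 F62.0 [ 0.6 -0.  -1.8]
True
2 ('adapter', array([0.70148199, 0.00170935]), (np.float32(0.08697116), np.float32(0.04416492)), np.float32(-0.10156227), np.float64(0.031213033125801634))
touch False
grip t66.0 [0.7023 0.0016 0.0315] w0.0429 F64.1 [ 0.  -0.5  6.4]
lift t67.0 [0.7007 0.0018 0.2042] w0.0424 F63.3 [-0.4  0.1 -2.1]
over t68.2 [ 0.5436 -0.2605  0.2158] w0.0429 F63.2 [ 0.1  0.3 -1.2]
False
down t69.3 [ 0.5433 -0.2616  0.1187] w0.0431 F63.3 [ 0.6  0.  -1.8]
True
[('adapter', array([0.71411603, 0.13736349]), (np.float32(0.08496043), np.float32(0.044244047)), np.float32(-0.022924265), np.float64(0.031295619611476186))]
 t72.1 [0.4004 0.1195 0.3555] w0.0561 F0.0 [-0.2  0.5  0.3]
```

```bash
sleep 1; ls pics
```

```text
closed.png
drawer.png
latch.png
lid.png
meter.png
meter_s.png
side0.png
top0.png
two.png
```

```bash
python3 - <<'E'
from h import *
A=adapters(); print(len(A)); print(stow(A[0],0))
go([.40,.12,.35],.2); shot('top','three'); print(len(adapters())); st()
E
```

```text
1
touch False
grip t75.1 [0.715  0.137  0.0317] w0.0427 F64.4 [-0.8 -1.5  5.8]
lift t76.2 [0.7133 0.137  0.204 ] w0.0429 F63.5 [ 0.  -0.2 -3.2]
over t78.0 [ 0.4954 -0.3181  0.216 ] w0.0429 F63.3 [-0.3  0.4 -2.4]
False
down t79.1 [ 0.495  -0.3191  0.1187] w0.0427 F63.6 [ 0.3  0.2 -2.8]
True
0
 t82.1 [0.4004 0.1195 0.3556] w0.0559 F0.0 [-0.2  0.   0.2]
```

View pics/three.png

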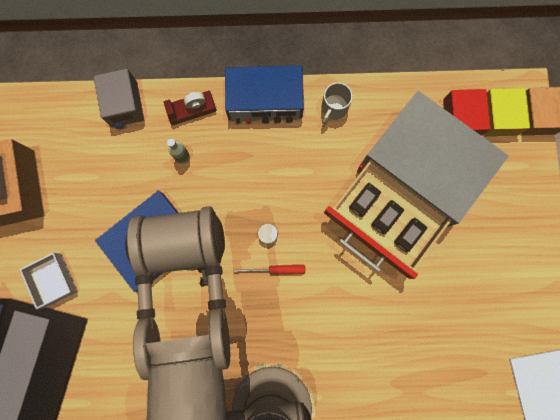

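All three adapters lie in the drawer at (365,200), (388,217) and (411,236). I'll push the drawer home by its handle.

```bash
python3 - <<'E'
from h import *
command_gripper(.026,40); h=handle(.158); go(h+[0,0,.1],BY); print(lin(h,BY,.1,12)); command_gripper(0,40); st('grip')
lin(handle(.02),BY,.1); print(lin(handle(-.006),BY,.04,25)); st('pushed')
command_gripper(.026); st('rel'); h=r.read_state()['eef_pos']; r.move_straight(h+np.array([0,0,.12]))
go([.42,-.05,.35],0); im,d=shot('top','end'); shot('side','end_s'); st(); W=cloud('top',d)
c,s=np.cos(BY),np.sin(BY); L=(W[...,:2]-BC)@np.array([[c,-s],[s,c]]); z=W[...,2];hsv=cv2.cvtColor(im,cv2.COLOR_RGB2HSV)
k=(z>.114)&(z<.122)&(L[...,0]<-.11)&(L[...,0]>-.3)&(abs(L[...,1])<.14)&(hsv[...,1]<110); print('handle x',np.percentile(L[k],[2,50,98],axis=0))
E
```

```text
False
grip t85.3 [ 0.3983 -0.238   0.1225] w0.0094 F38.9 [10.9 -8.2 -8.5]
False
pushed t87.7 [ 0.521  -0.3402  0.1224] w0.0097 F40.2 [2.8 1.3 4.9]
rel t88.0 [ 0.5197 -0.34    0.1208] w0.0261 F0.0 [1.  1.  0.2]
 t90.3 [ 0.4204 -0.0508  0.3553] w0.0259 F0.0 [-0.2 -0.2 -0.9]
handle x [[-0.17436576 -0.06046959]
 [-0.1682027   0.00426636]
 [-0.13649921  0.05936639]]
```

View pics/end.png

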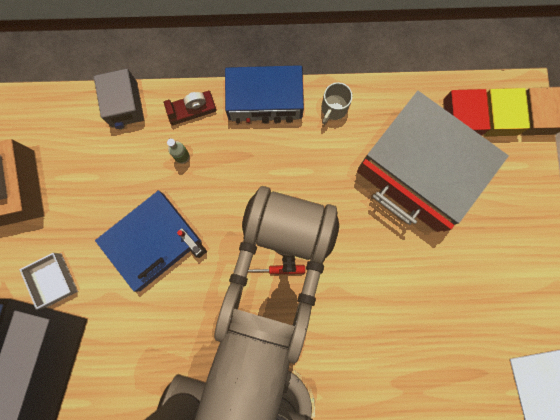

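View pics/end_s.png

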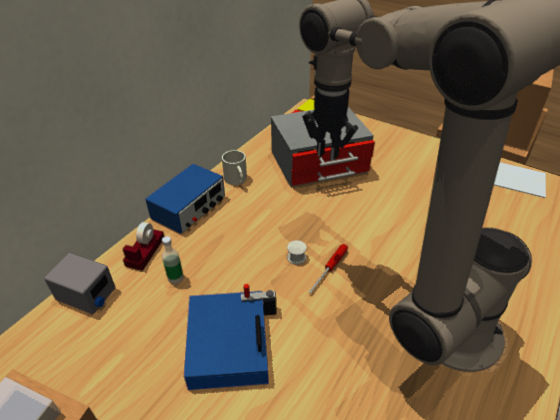

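The lid is latched and the drawer looks shut, but no end stop was felt. I'll push on the handle until it stalls to be sure.

```bash
python3 - <<'E'
from h import *
command_gripper(0,40); a=BY
g=w(BC,BY,-.215,0,.118); go(g+[0,0,.06],a); lin(g,a)
print(lin(w(BC,BY,-.15,0,.118),a,.04,12)); st('stall')
c,s=np.cos(BY),np.sin(BY);e=r.read_state()['eef_pos'][:2]-BC; print('tool cab x',e@[c,s])
lin(g,a); lin(g+[0,0,.12],a); go([.42,-.05,.35],0); r.hold(.5)
im,d=shot('top'); W=cloud('top',d)
L=(W[...,:2]-BC)@np.array([[c,-s],[s,c]]); z=W[...,2];hsv=cv2.cvtColor(im,cv2.COLOR_RGB2HSV)
k=(z>.114)&(z<.122)&(L[...,0]<-.15)&(L[...,0]>-.3)&(abs(L[...,1])<.14)&(hsv[...,1]<110); print('handle x',np.percentile(L[k],[2,50,98],axis=0)); st()
E
```

```text
True
stall t93.5 [ 0.5109 -0.3324  0.123 ] w0.0002 F1.1 [-2.   1.   1.5]
tool cab x -0.17884389997279382
handle x [[-0.16830216 -0.06104006]
 [-0.16307421 -0.00277547]
 [-0.15213304  0.05884541]]
 t96.8 [ 0.42   -0.0501  0.3559] w0.0000 F0.0 [-0.4 -0.3  0.1]
```

```bash
python3 - <<'E'
from h import *
a=BY;c,s=np.cos(BY),np.sin(BY)
g=w(BC,BY,-.215,0,.118); go(g+[0,0,.06],a); lin(g,a); lin(w(BC,BY,-.187,0,.118),a)
print(lin(w(BC,BY,-.15,0,.118),a,.02,25)); st('stall')
e=r.read_state()['eef_pos'][:2]-BC; print('tool cab x',e@[c,s])
lin(g,a); lin(g+[0,0,.12],a); go([.42,-.05,.35],0); r.hold(.5)
im,d=shot('top','fin'); W=cloud('top',d)
L=(W[...,:2]-BC)@np.array([[c,-s],[s,c]]); z=W[...,2];hsv=cv2.cvtColor(im,cv2.COLOR_RGB2HSV)
k=(z>.114)&(z<.122)&(L[...,0]<-.15)&(L[...,0]>-.3)&(abs(L[...,1])<.14)&(hsv[...,1]<110); print('handle x',np.percentile(L[k],[2,50,98],axis=0)); st()
E
```

```text
True
stall t99.9 [ 0.511  -0.3324  0.1233] w0.0001 F0.9 [-0.8  1.3  1. ]
tool cab x -0.17879177385319242
handle x [[-0.16836959 -0.06131575]
 [-0.16312078 -0.00076339]
 [-0.15336137  0.06079629]]
 t103.1 [ 0.42   -0.0501  0.3559] w-0.0002 F0.0 [ 0.6 -0.   0.1]
```

The drawer stalls at the same place under a harder push, so it is fully shut. Handing in.

```bash
python3 -c "
from h import *
print(r.finish_job())"
```

```text
the job is handed in; nothing more can be done
None
```

I handed the job in at about 103 s: the one meter present is flat in the shut, latched case, all three adapters are in the drawer, which is pushed to its stop, and I didn't touch the other things on the bench; the hand-in call returned no verdict.

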